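# Sort the carving chisels and bring the magnifier over the stone

### The arm

A 6-joint arm with a two-finger parallel gripper is mounted at the origin on the work surface. World frame = base frame: x ahead of the robot, y to its left, z up, the work surface at z = 0. Lengths are in m, angles in rad, forces in N, time in s.
With the tool pointing down it reaches from about 0.25 to 0.725 m from the base axis. Payload 4 kg.
Tool frame: the origin (TCP) lies on the centre line of the jaws, within the pads' length; the fingertips stand 17 mm ahead of it and the grasp point (between the pads) lies 2 mm behind it; z points along the fingers, y is the line along which they close (so a half turn about z gives the same grasp; the last joint's range is limited). The gripper opens to 85 mm and grips with 20 to 120 N. Pads are 22 mm wide; open, the fingers measure 114 mm over their backs; the gripper's body (76 mm by 85 mm) begins 54 mm behind the grasp point. The pads swing forward as they close: fully open they stand 13 mm farther back than shut.
Start: joints at [1.265, 0.241, 0.005, 1.335, 0, 1.571], TCP at [0.151, 0.477, 0.248] pointing down, gripper open.
Joint ranges: [-2.72, 2.72], [-1.05, 1.87], [-1.09, 1.28], [-1.99, 2.15], [-1.42, 1.44], [-3.14, 3.14]. Speed limits (rad/s): [2.79, 2.79, 3.14, 3.14, 3.14, 3.14].

### API

Orientations are given as a unit quaternion [w, x, y, z].
In Python, from cell import read_state, grab_frame, job_done gives the robot as it stands. The module is installed in compiled form; this text tells all that it offers.
- The arm moves only by the tool play_rows, never from a script. Its argument "series" is a list of rows, each a list of 6 numbers: the shift along the tool's x, y, z in mm, then the turn, a rotation vector about the tool's x, y, z in rad. A call has exactly 10 rows; each row is the pose to reach, as a shift and turn from the pose commanded when the call began, along the tool's axes at that moment; what a row does not reach only later rows make up. A row lasts 1/10 s, in which the tool goes at most 50 mm and 8.59 degrees, less where a joint would pass 70% of its speed; a pose out of reach is approached as far as the arm can. A call with a gripper value outside its range is refused whole. "jaw" is the finger opening in mm, from 0 to 85.4, set as the call begins (left out, the last holds). The fingers move at their own pace and stop on an object; "squeeze" is the grip in N (left out, the last holds). Time passes only in rows, so rows that repeat a pose let the fingers close, or fill a call up. It gives the time, the measured TCP pose, the force, the opening and the grip force at its end, in the units of the state.
- read_state(): the state, without advancing time (a new reading comes with each control period).
- grab_frame(name): name is "scene" or "top"; returns a dict with "image" (400x640x3 uint8, red, green, blue), "fx", "fy", "cx", "cy" (pixels), "T" (4x4, takes a point from camera to world coordinates). Camera axes: x right, y down, z forward; pixel columns grow to the right and rows downward; lengths in m; the calibration is good to about 2 mm. A picture is of the moment at which its call begins. There is no depth.
- job_done(): hands the job in; it is judged then, once.
The state is a dict: "t": time; "joint_pos": joint angles; "joint_vel": joint speeds; "tau": joint torques, N m; "eef_pos": TCP position; "tcp_rot": TCP orientation; "force": force on the tool from outside, world axes, zero at the start; "torque": the same for the moment, N m; "gripper_width": opening from 0.0 (shut) to 1.0 (fully open); "finger_force": force on a finger pad.
Only numpy, scipy, OpenCV 4.12 (cv2) and the standard library are available. Lean on these libraries where they do the work, as an engineer would, in place of code of your own. Each camera call takes 0.05 s, during which the arm holds its last target. There are 200 camera calls.

### The job

Clear the carving mat: put each chisel in the tray whose lining has the colour of its handle, lying flat on the tray floor, and set it down rather than drop it, because the edges chip. When all three chisels are put away, swing the stiff magnifier lamp arm by its orange knob until the lens is centred above the round stone, and leave it there. Do not move the stone, teapot or yellow box.

Things in the scene. Friction and masses are not known exactly. Their poses are not given: they have to be found in the camera images.
- chisel_red_a: Carving chisel, 160 mm long, red box-shaped plastic handle, steel blade; 70 to 140 g. Origin at mid-length and mid-thickness (14 mm above the table while on the mat). x axis towards the blade tip: handle from x = -80 to +20 mm (24 mm wide along y, 22 thick along z), thin shaft and 16 mm wide blade on to +80 mm. Balanced near x = -20 mm. Lies flat, blade to the robot's left or right.
- chisel_red_b: Carving chisel, 160 mm long, red box-shaped plastic handle, steel blade; 70 to 140 g. Origin at mid-length and mid-thickness (14 mm above the table while on the mat). x axis towards the blade tip: handle from x = -80 to +20 mm (24 mm wide along y, 22 thick along z), thin shaft and 16 mm wide blade on to +80 mm. Balanced near x = -20 mm. Lies flat, blade to the robot's left or right.
- chisel_blue: Carving chisel, 160 mm long, blue box-shaped plastic handle, steel blade; 70 to 140 g. Origin at mid-length and mid-thickness (14 mm above the table while on the mat). x axis towards the blade tip: handle from x = -80 to +20 mm (24 mm wide along y, 22 thick along z), thin shaft and 16 mm wide blade on to +80 mm. Balanced near x = -20 mm. Lies flat, blade to the robot's left or right.
- tray_red: Low wooden tray fixed on the table, red floor lining and red strips on its long outer sides. Outer 150 mm (x) by 200 mm (y), 28 mm high; walls 5 mm, inner floor 140 x 190 mm, 6 mm above the table. Origin at the centre of its underside. Room for two chisels side by side along y.
- tray_blue: Low wooden tray fixed on the table, blue floor lining and blue strips on its long outer sides. Outer 150 mm (x) by 200 mm (y), 28 mm high; walls 5 mm, inner floor 140 x 190 mm, 6 mm above the table. Origin at the centre of its underside. Room for two chisels side by side along y.
- lamp_base: Fixed foot of the magnifier lamp: black disc 110 mm across with an upright aluminium post, its top cap 206 mm above the table. Origin on the table on the post's axis, which is the vertical axis that the lamp arm turns about. Its x axis is the direction of the lamp arm at joint value 0.
- lamp_arm (a joint): Angle of the lamp arm about the post, rad, counter-clockwise from above positive, range -1.4 to 0.7; 0 is along lamp_base's x axis. A stiff joint (about 0.6 N m) that stays where it is left. The aluminium arm is 18 mm wide, its top 196 mm above the table.
- lamp_knob (a point): Centre of the top face of the orange upright round knob on the lamp arm, 24 mm diameter, 55 mm tall (196 to 251 mm above the table), 145 mm from the post's axis.
- lens (a point): Centre of the round lens (white ring 104 mm across, clear glass, 178 to 198 mm above the table) at the end of the lamp arm, 220 mm from the post's axis.
- stone: Round grey-green stone blank, 120 mm diameter, 30 mm high, 0.9 kg, loose on the table, with a pale disc on top. Origin at the centre of its underside.
- teapot: Loose brown clay teapot, 84 mm body diameter, about 130 mm over spout (+y) and handle, 75 mm tall. Origin at the centre of its underside. Bystander.
- seal_box: Loose yellow box with a red top and a stone seal on it, 80 x 110 mm, 41 mm high. Origin at the centre of its underside. Bystander.

How it is judged:
By the outcome, as a careful person would: the job done as asked, in the order asked, and still so for the second after the job is handed in, with the robot touching nothing.
It also fails if it takes over 72 s, if anything falls off the work surface, if the arm or the gripper's body presses on something with over 40 N, if the wrist force passes 120 N, or if a joint passes its speed limit or range.

## Working session

There is one attempt and no reset: what is moved stays moved. The work goes in short steps, Python scripts to look and compute and a tool call to move; the robot and the scene stay as the last step left them, time stands still between calls to the robot, and variables do not carry over. Pictures are saved under pics/ and viewed, at most 10 in all, crops included, and the job is handed in when it is done.

Besides the shell and the picture viewer there is one more tool, called after "Request:" in YAML: its name, and indented under it one key for each argument. play_rows: Moves the arm, as the interface text tells. Its arguments: {"type":"object","properties":{"series":{"type":"array"},"jaw":{"type":"number"},"squeeze":{"type":"number"}},"required":["series"]}

```bash
mkdir -p pics
python3 - <<'E'
from cell import *
import cv2,numpy as np
s=read_state();print(s)
for n in("top","scene"):
    f=grab_frame(n);cv2.imwrite(f"pics/{n}0.png",f["image"][:,:,::-1]);np.savez(f"{n}0.npz",**f)
    print(n,f["fx"],f["fy"],f["cx"],f["cy"],np.round(f["T"],4).tolist())
E
```

```text
{'t': 0.0, 'joint_pos': array([1.26496579e+00, 2.41436138e-01, 3.72180519e-03, 1.33521848e+00,
       9.85774312e-06, 1.57082113e+00]), 'joint_vel': array([-0.00019144,  0.00049362, -0.00025203,  0.00111378,  0.00082965,
        0.0008032 ]), 'tau': array([-5.72593399e-04, -3.72320437e+01,  2.52406579e+01,  1.68847240e-02,
        1.53410451e-04,  7.15226363e-06]), 'eef_pos': array([0.15035778, 0.4762225 , 0.24740045]), 'tcp_rot': array([-1.67572659e-04,  1.52332200e-01,  9.88328771e-01, -1.05502652e-03]), 'force': array([ 0.2458022 ,  0.00347496, -0.6814077 ]), 'torque': array([ 0.01261301,  0.00554875, -0.00476577]), 'finger_force': 0.0, 'gripper_width': 0.9976342062538062}
top 439.8754283232672 439.8754283232672 315.25086452521305 202.33460734453354 [[-0.0165, -0.9917, 0.1278, 0.4159], [-0.9996, 0.0138, -0.0227, 0.0516], [0.0208, -0.1281, -0.9915, 1.4666], [0.0, 0.0, 0.0, 1.0]]
scene 383.00510530068954 383.00510530068954 320.80803391565644 192.42428804618814 [[-0.7857, 0.5125, -0.3465, 0.9361], [0.6185, 0.6637, -0.4207, 0.4587], [0.0143, -0.5449, -0.8384, 1.0548], [0.0, 0.0, 0.0, 1.0]]
```

View pics/top0.png

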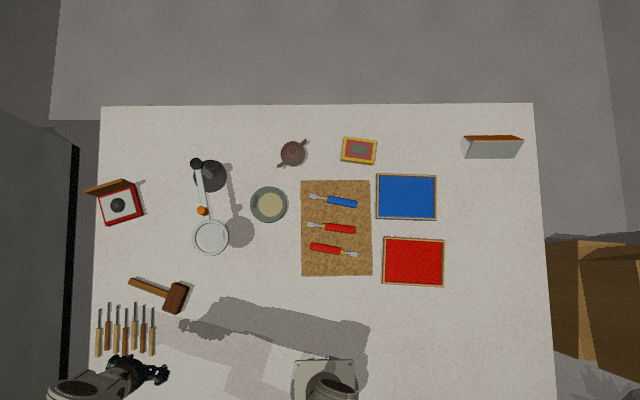

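View pics/scene0.png

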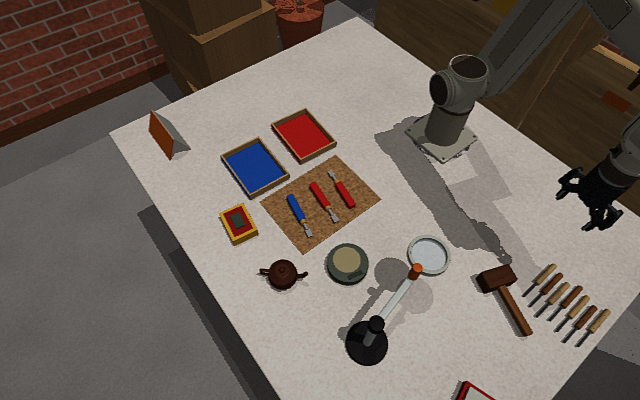

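Top view: the blue chisel is near (333,201) and the red ones near (331,228) and (334,250). The trays are at (406,197) and (414,262), the stone at (269,204), the lamp post at about (197,163), the knob at (202,210) and the lens at (211,237). The scene view agrees.

```bash
cat > h.py <<'E'
import cv2,numpy as np
from scipy.spatial.transform import Rotation as R
def ray(f,u,v,z):
    T=f["T"];d=T[:3,:3]@np.array([(u-f["cx"])/f["fx"],(v-f["cy"])/f["fy"],1.]);o=T[:3,3]
    return o+d*(z-o[2])/d[2]
def blobs(f,lo,hi,amin=20,roi=None):
    h=cv2.cvtColor(np.asarray(f["image"]),cv2.COLOR_RGB2HSV);m=cv2.inRange(h,np.array(lo),np.array(hi))
    if roi: k=np.zeros_like(m);k[roi[1]:roi[3],roi[0]:roi[2]]=1;m*=k
    c,_=cv2.findContours(m,cv2.RETR_EXTERNAL,cv2.CHAIN_APPROX_NONE)
    return [x for x in c if cv2.contourArea(x)>=amin]
def rect(f,c,z):   # min-area rect of the contour projected on plane z: centre, size mm, long-axis angle deg
    p=np.array([ray(f,u,v,z)[:2] for u,v in c[:,0]],np.float32)*1000
    (x,y),(w,h),a=cv2.minAreaRect(p)
    if w<h: w,h,a=h,w,a+90
    return np.round([x,y,w,h,(a+90)%180-90],1)
def load(n): return dict(np.load(n))
def tool(dp,q):    # world shift (mm) -> tool axes
    return R.from_quat(np.roll(q,-1)).inv().apply(dp)
E
python3 - <<'E'
from h import *
import cv2
for n in("top","scene"):
    f=load(n+"0.npz");print(n)
    for nm,lo,hi in(("red",(0,170,90),(6,255,255)),("blue",(100,120,60),(125,255,255)),("orange",(7,190,150),(18,255,255))):
        for c in blobs(f,lo,hi,12):
            z={"red":.025,"blue":.025,"orange":.251}[nm]
            if cv2.contourArea(c)>900:z=.006
            print(nm,cv2.boundingRect(c),rect(f,c,z),rect(f,c,.028)[:2] if z<.01 else "")
    # stone, lens, base
f=load("top0.npz")
im=f["image"]
crop=im[130:290,150:460][:,:,::-1]
cv2.imwrite("pics/crop.png",cv2.resize(crop,None,fx=2.5,fy=2.5,interpolation=cv2.INTER_CUBIC))
h=cv2.cvtColor(im,cv2.COLOR_RGB2HSV)
for p in((269,204),(255,204),(211,237),(199,222),(206,180),(215,186),(197,163),(202,211)):print(p,h[p[1],p[0]])
E
```

```text
top
red (310, 243, 31, 12) [450.3 -10.   97.6  23.2  78.8] 
red (385, 239, 57, 45) [ 403.3 -302.   185.3  137.8   85.7] [ 403.5 -296.7]
red (325, 223, 30, 11) [516.5 -60.2  96.9  23.7  81.5] 
red (98, 186, 43, 40) [600.9 660.3 120.  102.2 -72.7] 
blue (327, 196, 30, 12) [604.2 -68.5  97.4  23.   77.8] 
blue (379, 176, 55, 42) [ 620.2 -288.1  183.7  136.5   87.6] [ 617.2 -283. ]
orange (197, 206, 8, 8) [556.4 341.3  20.1  18.3  26.4] 
scene
red (459, 381, 36, 19) [568.1 615.9  84.   38.8 -38.1] 
red (226, 207, 27, 29) [ 774.4 -133.3   89.4   58.    81.3] 
red (309, 182, 21, 24) [517.6 -57.8  98.   22.6  81.5] 
red (336, 181, 20, 26) [451.2  -8.1  98.5  22.4  78.7] 
red (276, 113, 55, 45) [ 398.5 -305.8  176.6  128.9   85.6] [ 409.8 -289.7]
blue (287, 194, 18, 26) [606.2 -65.6  98.4  23.5  78.8] 
blue (226, 142, 59, 51) [ 616.  -290.1  172.   133.4   87.1] [ 622.7 -274.4]
orange (413, 263, 9, 9) [556.5 343.8  18.2  17.9 -85.7] 
(269, 204) [ 25  79 152]
(255, 204) [30 26 78]
(211, 237) [ 30   6 167]
(199, 222) [ 27  14 177]
(206, 180) [35 28 54]
(215, 186) [23 16 62]
(197, 163) [150  24  42]
(202, 211) [ 18 240 183]
```

View pics/crop.png

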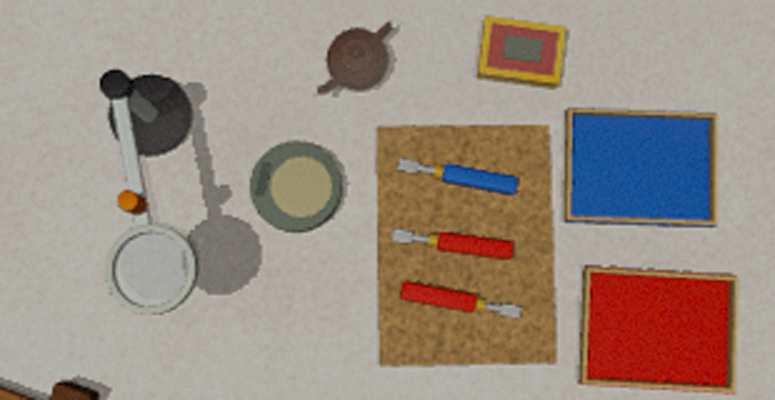

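The crop confirms the poses. The blades of blue and the upper red (red_b) point left, and the lower red (red_a) points right. In full-image pixels the post cap is at about (196,163), the lens ring centre at (210,237) and the stone's pale disc at (270,205).

Run:
```python
from h import *
f=load("top0.npz");g=load("scene0.npz")
P=lambda f,u,v,z:np.round(ray(f,u,v,z)*1000,1)[:2]
# pale disc of stone in both views
for n,F,roi in(("top",f,(255,190,285,220)),("scene",g,(325,240,372,286))):
    for c in blobs(F,(20,60,110),(32,140,255),60,roi): print(n,"disc",cv2.boundingRect(c),rect(F,c,.03))
for n,F,roi in(("top",f,(190,215,235,260)),("scene",g,(400,228,455,280))):
    h=cv2.cvtColor(F["image"],cv2.COLOR_RGB2HSV)
    for c in blobs(F,(30,10,185),(90,60,255),60,roi): print(n,"ring",cv2.boundingRect(c),rect(F,c,.198))
for n,F,roi in(("top",f,(185,150,205,172)),("scene",g,(366,312,390,334))):
    for c in blobs(F,(0,0,0),(180,255,60),20,roi): print(n,"cap",cv2.boundingRect(c),rect(F,c,.206))
A=P(f,196.4,163.2,.206);K=P(f,201.2,210,.251);L=P(f,210.4,237.2,.198);S=P(f,270.4,204.8,.03)
A2=P(g,376,324,.206)
print(A,A2,K,L,S,[np.linalg.norm(v-A) for v in(K,L,S)],np.degrees([np.arctan2(*(v-A)[::-1]) for v in(K,L,S)]))
```

```text
top disc (258, 193, 25, 24) [596.1 167.5  77.4  76.5  44.3]
scene disc (333, 247, 27, 26) [596.6 168.4  77.1  75.2  50.8]
top cap (190, 158, 15, 12) [697.2 364.7  40.5  32.6 -88.9]
scene cap (366, 315, 20, 19) [702.8 371.   40.7  38.  -38. ]
[697.8 366.4] [700.9 372.8] [555.5 339.6] [482.8 324.7] [594.9 166.2] [np.float64(144.80169197906488), np.float64(219.0065980741219), np.float64(225.09653484671858)] [-169.33416198 -169.02356655 -117.20253007]
```

Request:
play_rows:
  series:
    - [-40,-20,-40,0,0,0.05]
    - [-50,-65,-60,0,0,0.15]
    - [-60,-110,-60,0,0,0.3]
    - [-70,-155,-60,0,0,0.45]
    - [-80,-200,-60,0,0,0.6]
    - [-95,-245,-60,0,0,0.75]
    - [-110,-285,-60,0,0,0.9]
    - [-130,-320,-55,0,0,1.05]
    - [-160,-350,-30,0,0,1.2]
    - [-190,-370,0,0,0,1.3]
  jaw: 50
  squeeze: 40

```text
t: 1.1
eef_pos: [0.2209, 0.0653, 0.2486]
tcp_rot: [0.001, 0.721, 0.693, 0.002]
force: [1.3, 2.0, 0.6]
gripper_width: 0.583
finger_force: 0.0
```

Request:
play_rows:
  series:
    - [-15,46,0,0,0,0.04]
    - [-30,92,10,0,0,0.08]
    - [-45,138,40,0,0,0.12]
    - [-60,182,80,0,0,0.157]
    - [-72,222,120,0,0,0.157]
    - [-75,231,160,0,0,0.157]
    - [-75,231,185,0,0,0.157]
    - [-75,231,188,0,0,0.157]
    - [-75,231,188,0,0,0.157]
    - [-75,231,188,0,0,0.157]

```text
t: 2.1
eef_pos: [0.4492, -0.0161, 0.062]
tcp_rot: [0.001, 0.772, 0.636, 0.001]
force: [0.7, -0.6, -0.0]
gripper_width: 0.587
finger_force: 0.0
```

```bash
cat >> h.py <<'E'
def go(x,y,z,yaw):  # print tool shift/turn from now to world mm pose; yaw=closing-axis angle deg
    from cell import read_state
    s=read_state();q=s["tcp_rot"];p=s["eef_pos"]*1000
    r=R.from_quat(np.roll(q,-1));ax=r.as_matrix()
    t=np.radians(yaw);Y=np.array([np.cos(t),np.sin(t),0]);Z=np.array([0,0,-1.])
    G=R.from_matrix(np.c_[np.cross(Y,Z),Y,Z])
    print("t",s["t"],"p",p.round(1),"yaw",np.degrees(np.arctan2(ax[1,1],ax[0,1])).round(1),"w",s["gripper_width"],"F",s["force"].round(1))
    print("shift",r.inv().apply(np.array([x,y,z])-p).round(1),"rv",(r.inv()*G).as_rotvec().round(3))
E
python3 -c "
from h import *
go(448.7,-19,22,-11.2)"
```

```text
t 2.1 p [449.2 -16.1  62. ] yaw -11.0 w 0.5868084638073277 F [ 0.7 -0.6 -0. ]
shift [-3.  -0.1 40. ] rv [ 0.002 -0.     0.004]
```

Request:
play_rows:
  series:
    - [-3,0,15,0,0,0]
    - [-3,0,30,0,0,0]
    - [-3,0,36,0,0,0]
    - [-3,0,40,0,0,0]
    - [-3,0,40,0,0,0]
    - [-3,0,40,0,0,0]
    - [-3,0,40,0,0,0]
    - [-3,0,40,0,0,0]
    - [-3,0,40,0,0,0]
    - [-3,0,40,0,0,0]

```text
t: 3.1
eef_pos: [0.448, -0.0192, 0.0204]
tcp_rot: [0.0, 0.772, 0.636, 0.0]
force: [-0.6, -0.1, 0.8]
gripper_width: 0.583
finger_force: 0.0
```

Request:
play_rows:
  series:
    - [0,0,0,0,0,0]
    - [0,0,0,0,0,0]
    - [0,0,0,0,0,0]
    - [0,0,0,0,0,0]
    - [0,0,0,0,0,0]
    - [0,0,0,0,0,0]
    - [0,0,0,0,0,0]
    - [0,0,0,0,0,0]
    - [0,0,0,0,0,0]
    - [0,0,0,0,0,0]
  jaw: 0
  squeeze: 40

```text
t: 4.1
eef_pos: [0.4482, -0.0193, 0.0204]
tcp_rot: [0.0, 0.772, 0.636, 0.0]
force: [0.1, 0.5, 2.9]
gripper_width: 0.277
finger_force: 40.8
```

```bash
python3 -c "
from h import *
go(371,-280,100,-4)"
```

```text
t 4.1 p [448.2 -19.3  20.4] yaw -11.0 w 0.2774224515705859 F [0.1 0.5 2.9]
shift [-270.7  -25.9  -79.6] rv [ 0.    -0.    -0.122]
```

Request:
play_rows:
  series:
    - [0,0,-25,0,0,0]
    - [-10,0,-60,0,0,-0.02]
    - [-45,-4,-80,0,0,-0.04]
    - [-90,-9,-80,0,0,-0.06]
    - [-135,-13,-80,0,0,-0.08]
    - [-180,-17,-80,0,0,-0.1]
    - [-225,-21,-80,0,0,-0.122]
    - [-258,-25,-80,0,0,-0.122]
    - [-271,-26,-80,0,0,-0.122]
    - [-271,-26,-80,0,0,-0.122]

```text
t: 5.1
eef_pos: [0.3699, -0.2812, 0.0998]
tcp_rot: [-0.001, 0.733, 0.681, 0.0]
force: [1.0, -0.1, -1.3]
gripper_width: 0.273
finger_force: 40.4
```

Run:
```python
from h import *
from cell import *
f=grab_frame("scene")
cv2.imwrite("pics/held1.png",cv2.resize(f["image"][60:260,200:440,::-1],None,fx=2.5,fy=2.5))
go(371,-280,24,-4)
```

```text
t 5.15 p [ 370.2 -280.    99.7] yaw -4.1 w 0.2744322164942996 F [-0.9  0.4 -0. ]
shift [-0.1  0.9 75.7] rv [-0.001 -0.002 -0.002]
```

View pics/held1.png

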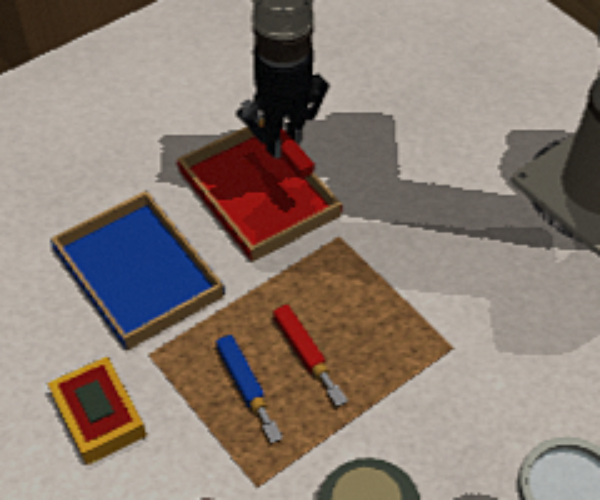

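The chisel is held level over the near half of the red tray, with its handle at about (295,155) in the crop. I'll lower it slowly.

Request:
play_rows:
  series:
    - [0,1,20,0,0,0]
    - [0,1,40,0,0,0]
    - [0,1,55,0,0,0]
    - [0,1,64,0,0,0]
    - [0,1,69,0,0,0]
    - [0,1,72,0,0,0]
    - [0,1,74,0,0,0]
    - [0,1,75,0,0,0]
    - [0,1,75,0,0,0]
    - [0,1,75,0,0,0]

```text
t: 6.15
eef_pos: [0.372, -0.2806, 0.0257]
tcp_rot: [0.0, 0.731, 0.682, 0.0]
force: [0.7, 0.9, -0.9]
gripper_width: 0.266
finger_force: 40.3
```

Request:
play_rows:
  series:
    - [0,0,0.4,0,0,0]
    - [0,0,0.8,0,0,0]
    - [0,0,1.2,0,0,0]
    - [0,0,1.6,0,0,0]
    - [0,0,2,0,0,0]
    - [0,0,2.2,0,0,0]
    - [0,0,2.4,0,0,0]
    - [0,0,2.4,0,0,0]
    - [0,0,2.4,0,0,0]
    - [0,0,2.4,0,0,0]

```text
t: 7.15
eef_pos: [0.3717, -0.2804, 0.0234]
tcp_rot: [0.0, 0.731, 0.682, -0.0]
force: [-1.6, 0.4, 6.0]
gripper_width: 0.268
finger_force: 41.2
```

Request:
play_rows:
  series:
    - [0,0,0,0,0,0]
    - [0,0,0,0,0,0]
    - [0,0,0,0,0,0]
    - [0,0,0,0,0,0]
    - [0,0,0,0,0,0]
    - [0,0,-10,0,0,0]
    - [0,0,-30,0,0,0]
    - [0,0,-60,0,0,0]
    - [0,0,-80,0,0,0]
    - [0,0,-80,0,0,0]
  jaw: 40

```text
t: 8.15
eef_pos: [0.3738, -0.2819, 0.1065]
tcp_rot: [0.004, 0.731, 0.682, 0.001]
force: [-0.3, 0.2, 0.2]
gripper_width: 0.467
finger_force: 0.0
```

Run:
```python
from h import *
go(518.5,-49,22,-8.5)
```

```text
t 8.15 p [ 373.8 -281.9  106.5] yaw -4.0 w 0.46734031486848027 F [-0.3  0.2  0.2]
shift [242.8 127.5  84.3] rv [0.006 0.004 0.078]
```

Request:
play_rows:
  series:
    - [40,21,0,0,0,0.02]
    - [80,42,0,0,0,0.04]
    - [120,63,0,0,0,0.06]
    - [160,84,0,0,0,0.078]
    - [200,105,10,0,0,0.078]
    - [235,123,25,0,0,0.078]
    - [243,128,40,0,0,0.078]
    - [243,128,44,0,0,0.078]
    - [243,128,44,0,0,0.078]
    - [243,128,44,0,0,0.078]
  jaw: 50

```text
t: 9.15
eef_pos: [0.5159, -0.0478, 0.0591]
tcp_rot: [-0.0, 0.758, 0.652, -0.0]
force: [-1.0, 0.3, -0.2]
gripper_width: 0.584
finger_force: 0.0
```

Run:
```python
from h import *
go(518.5,-49,20.5,-8.5)
```

```text
t 9.15 p [515.9 -47.8  59.1] yaw -8.6 w 0.5844363578075181 F [-1.   0.3 -0.2]
shift [-0.8  2.8 38.6] rv [-0.     0.    -0.001]
```

Request:
play_rows:
  series:
    - [-1,3,15,0,0,0]
    - [-1,3,28,0,0,0]
    - [-1,3,35,0,0,0]
    - [-1,3,37,0,0,0]
    - [-1,3,38,0,0,0]
    - [-1,3,38,0,0,0]
    - [-1,3,38,0,0,0]
    - [-1,3,38,0,0,0]
    - [-1,3,38,0,0,0]
    - [-1,3,38,0,0,0]

```text
t: 10.15
eef_pos: [0.5193, -0.0483, 0.021]
tcp_rot: [0.0, 0.757, 0.653, 0.0]
force: [0.2, 0.7, 0.8]
gripper_width: 0.586
finger_force: 0.0
```

Request:
play_rows:
  series:
    - [0,0,0,0,0,0]
    - [0,0,0,0,0,0]
    - [0,0,0,0,0,0]
    - [0,0,0,0,0,0]
    - [0,0,0,0,0,0]
    - [0,0,0,0,0,0]
    - [0,0,0,0,0,0]
    - [0,0,0,0,0,0]
    - [0,0,0,0,0,0]
    - [0,0,0,0,0,0]
  jaw: 0

```text
t: 11.15
eef_pos: [0.5194, -0.0483, 0.0211]
tcp_rot: [0.0, 0.757, 0.653, 0.0]
force: [1.0, -0.3, 3.3]
gripper_width: 0.27
finger_force: 40.3
```

Run:
```python
from h import *
go(435,-320,100,-4)
```

```text
t 11.15 p [519.4 -48.3  21.1] yaw -8.5 w 0.27027434131727845 F [ 1.  -0.3  3.3]
shift [-281.1  -43.4  -79. ] rv [ 0.    -0.    -0.078]
```

Request:
play_rows:
  series:
    - [0,0,-25,0,0,0]
    - [-10,-2,-60,0,0,-0.02]
    - [-45,-7,-80,0,0,-0.04]
    - [-90,-14,-80,0,0,-0.06]
    - [-135,-21,-80,0,0,-0.078]
    - [-180,-28,-80,0,0,-0.078]
    - [-225,-35,-80,0,0,-0.078]
    - [-265,-41,-80,0,0,-0.078]
    - [-281,-43,-80,0,0,-0.078]
    - [-281,-43,-80,0,0,-0.078]

```text
t: 12.15
eef_pos: [0.4341, -0.3216, 0.1002]
tcp_rot: [-0.001, 0.733, 0.68, -0.0]
force: [0.8, 0.5, -1.2]
gripper_width: 0.269
finger_force: 39.9
```

Run:
```python
from h import *
from cell import *
f=grab_frame("scene")
cv2.imwrite("pics/held2.png",cv2.resize(f["image"][60:260,200:440,::-1],None,fx=2.5,fy=2.5))
go(435,-320,26,-4)
```

```text
t 12.2 p [ 434.5 -320.   100.2] yaw -4.1 w 0.2740894465617341 F [-0.7  0.7 -1.1]
shift [-0.1  0.5 74.2] rv [-0.001 -0.001 -0.002]
```

View pics/held2.png

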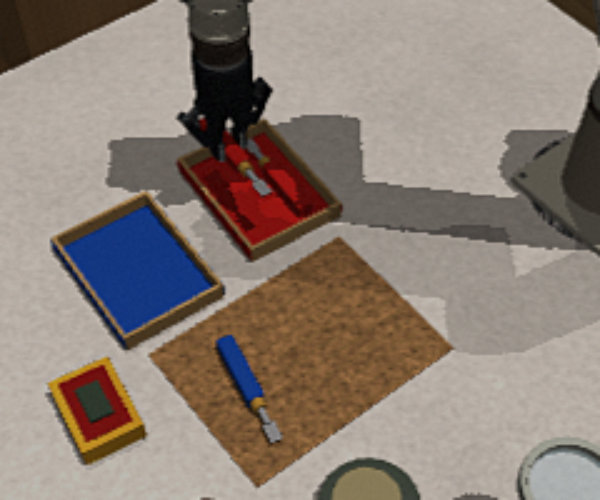

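The first chisel lies in the near half of the red tray, and the second is held level above the far half with its blade at about (258,185) in the crop. I'll lower it.

Request:
play_rows:
  series:
    - [0,0,20,0,0,0]
    - [0,0,40,0,0,0]
    - [0,0,55,0,0,0]
    - [0,0,64,0,0,0]
    - [0,0,69,0,0,0]
    - [0,0,72,0,0,0]
    - [0,0,73.5,0,0,0]
    - [0,0,74,0,0,0]
    - [0,0,74,0,0,0]
    - [0,0,74,0,0,0]

```text
t: 13.2
eef_pos: [0.4355, -0.3202, 0.0274]
tcp_rot: [0.0, 0.731, 0.682, 0.0]
force: [0.1, 0.3, -0.2]
gripper_width: 0.27
finger_force: 39.9
```

Request:
play_rows:
  series:
    - [0,0,0.4,0,0,0]
    - [0,0,0.8,0,0,0]
    - [0,0,1.2,0,0,0]
    - [0,0,1.6,0,0,0]
    - [0,0,2,0,0,0]
    - [0,0,2,0,0,0]
    - [0,0,2,0,0,0]
    - [0,0,2,0,0,0]
    - [0,0,2,0,0,0]
    - [0,0,2,0,0,0]

```text
t: 14.2
eef_pos: [0.4353, -0.3199, 0.0249]
tcp_rot: [0.0, 0.731, 0.682, 0.0]
force: [-0.3, -0.0, -0.8]
gripper_width: 0.272
finger_force: 39.9
```

Request:
play_rows:
  series:
    - [0,0,0.3,0,0,0]
    - [0,0,0.6,0,0,0]
    - [0,0,0.9,0,0,0]
    - [0,0,1.2,0,0,0]
    - [0,0,1.4,0,0,0]
    - [0,0,1.4,0,0,0]
    - [0,0,1.4,0,0,0]
    - [0,0,1.4,0,0,0]
    - [0,0,1.4,0,0,0]
    - [0,0,1.4,0,0,0]

```text
t: 15.2
eef_pos: [0.4352, -0.3199, 0.0241]
tcp_rot: [0.0, 0.731, 0.682, 0.0]
force: [-1.4, 1.2, 5.5]
gripper_width: 0.275
finger_force: 40.6
```

Request:
play_rows:
  series:
    - [0,0,0,0,0,0]
    - [0,0,0,0,0,0]
    - [0,0,0,0,0,0]
    - [0,0,0,0,0,0]
    - [0,0,0,0,0,0]
    - [0,0,-10,0,0,0]
    - [0,0,-30,0,0,0]
    - [0,0,-60,0,0,0]
    - [0,0,-80,0,0,0]
    - [0,0,-80,0,0,0]
  jaw: 38

```text
t: 16.2
eef_pos: [0.4375, -0.3216, 0.1075]
tcp_rot: [0.004, 0.731, 0.682, 0.001]
force: [1.0, -1.6, -0.2]
gripper_width: 0.448
finger_force: 0.0
```

Run:
```python
from h import *
go(607,-57,60,-11.5)
```

```text
t 16.2 p [ 437.5 -321.6  107.5] yaw -4.0 w 0.4478057672059777 F [ 1.  -1.6 -0.2]
shift [276.  150.3  47.4] rv [0.007 0.004 0.131]
```

Request:
play_rows:
  series:
    - [40,22,0,0,0,0.02]
    - [80,44,0,0,0,0.04]
    - [120,66,0,0,0,0.06]
    - [160,88,0,0,0,0.08]
    - [200,110,0,0,0,0.1]
    - [240,132,15,0,0,0.12]
    - [268,149,30,0,0,0.131]
    - [274,153,43,0,0,0.131]
    - [274,153,43,0,0,0.131]
    - [274,153,43,0,0,0.131]
  jaw: 50

```text
t: 17.2
eef_pos: [0.6058, -0.058, 0.0597]
tcp_rot: [-0.001, 0.775, 0.632, -0.001]
force: [0.3, -0.9, 1.0]
gripper_width: 0.586
finger_force: 0.0
```

Run:
```python
from h import *
go(607,-57,21,-11.5)
```

```text
t 17.2 p [605.8 -58.   59.7] yaw -11.5 w 0.5863246434028326 F [ 0.3 -0.9  1. ]
shift [ 1.2  1.1 38.7] rv [-0.003  0.001 -0.001]
```

Request:
play_rows:
  series:
    - [1,1,15,0,0,0]
    - [1,1,28,0,0,0]
    - [1,1,35,0,0,0]
    - [1,1,37,0,0,0]
    - [1,1,38,0,0,0]
    - [1,1,38,0,0,0]
    - [1,1,38,0,0,0]
    - [1,1,38,0,0,0]
    - [1,1,38,0,0,0]
    - [1,1,38,0,0,0]

```text
t: 18.2
eef_pos: [0.6084, -0.0564, 0.0227]
tcp_rot: [0.0, 0.774, 0.633, 0.0]
force: [-0.4, -0.4, 0.4]
gripper_width: 0.585
finger_force: 0.0
```

Request:
play_rows:
  series:
    - [0,0,0,0,0,0]
    - [0,0,0,0,0,0]
    - [0,0,0,0,0,0]
    - [0,0,0,0,0,0]
    - [0,0,0,0,0,0]
    - [0,0,0,0,0,0]
    - [0,0,0,0,0,0]
    - [0,0,0,0,0,0]
    - [0,0,0,0,0,0]
    - [0,0,0,0,0,0]
  jaw: 0

```text
t: 19.2
eef_pos: [0.6085, -0.0565, 0.0227]
tcp_rot: [0.0, 0.774, 0.633, 0.0]
force: [0.4, -0.5, 2.8]
gripper_width: 0.272
finger_force: 40.3
```

Run:
```python
from h import *
go(612,-303,100,-3)
```

```text
t 19.2 p [608.5 -56.5  22.7] yaw -11.5 w 0.27201003237357047 F [ 0.4 -0.5  2.8]
shift [-240.8   52.7  -77.3] rv [ 0.001 -0.    -0.149]
```

Request:
play_rows:
  series:
    - [0,0,-25,0,0,0]
    - [-8,2,-60,0,0,-0.02]
    - [-40,9,-77,0,0,-0.05]
    - [-80,18,-77,0,0,-0.08]
    - [-120,26,-77,0,0,-0.11]
    - [-160,35,-77,0,0,-0.14]
    - [-200,44,-77,0,0,-0.149]
    - [-230,50,-77,0,0,-0.149]
    - [-241,53,-77,0,0,-0.149]
    - [-241,53,-77,0,0,-0.149]

```text
t: 20.2
eef_pos: [0.6112, -0.3047, 0.0983]
tcp_rot: [-0.001, 0.726, 0.687, -0.0]
force: [0.0, 1.3, -1.3]
gripper_width: 0.27
finger_force: 39.9
```

Run:
```python
from h import *
go(612,-303,27.5,-3)
```

```text
t 20.2 p [ 611.2 -304.7   98.3] yaw -3.1 w 0.270336132904988 F [ 0.   1.3 -1.3]
shift [ 1.7  0.9 70.8] rv [-0.002 -0.001 -0.002]
```

Request:
play_rows:
  series:
    - [0,0,20,0,0,0]
    - [0,0,40,0,0,0]
    - [0,0,55,0,0,0]
    - [0,0,63,0,0,0]
    - [0,0,67,0,0,0]
    - [0,0,69,0,0,0]
    - [0,0,70,0,0,0]
    - [0,0,70.5,0,0,0]
    - [0,0,71,0,0,0]
    - [0,0,71,0,0,0]

```text
t: 21.2
eef_pos: [0.6123, -0.3034, 0.0289]
tcp_rot: [0.0, 0.725, 0.688, 0.0]
force: [-0.0, -0.5, -1.0]
gripper_width: 0.268
finger_force: 39.9
```

Request:
play_rows:
  series:
    - [0,0,0.4,0,0,0]
    - [0,0,0.8,0,0,0]
    - [0,0,1.2,0,0,0]
    - [0,0,1.6,0,0,0]
    - [0,0,2,0,0,0]
    - [0,0,2.2,0,0,0]
    - [0,0,2.2,0,0,0]
    - [0,0,2.2,0,0,0]
    - [0,0,2.2,0,0,0]
    - [0,0,2.2,0,0,0]

```text
t: 22.2
eef_pos: [0.6121, -0.3032, 0.0263]
tcp_rot: [0.0, 0.725, 0.688, -0.0]
force: [-0.2, 0.3, -1.5]
gripper_width: 0.271
finger_force: 39.9
```

Request:
play_rows:
  series:
    - [0,0,0.3,0,0,0]
    - [0,0,0.6,0,0,0]
    - [0,0,0.9,0,0,0]
    - [0,0,1.2,0,0,0]
    - [0,0,1.2,0,0,0]
    - [0,0,1.2,0,0,0]
    - [0,0,1.2,0,0,0]
    - [0,0,1.2,0,0,0]
    - [0,0,1.2,0,0,0]
    - [0,0,1.2,0,0,0]

```text
t: 23.2
eef_pos: [0.6121, -0.3033, 0.0257]
tcp_rot: [0.0, 0.725, 0.688, 0.0]
force: [-1.7, 1.2, 5.4]
gripper_width: 0.272
finger_force: 40.7
```

Request:
play_rows:
  series:
    - [0,0,0,0,0,0]
    - [0,0,0,0,0,0]
    - [0,0,0,0,0,0]
    - [0,0,0,0,0,0]
    - [0,0,-3,0,0,0]
    - [0,0,-15,0,0,0]
    - [0,0,-45,0,0,0]
    - [0,0,-90,0,0,0]
    - [0,0,-140,0,0,0]
    - [0,0,-190,0,0,0]
  jaw: 38

```text
t: 24.2
eef_pos: [0.6118, -0.3031, 0.2181]
tcp_rot: [0.0, 0.725, 0.688, 0.0]
force: [0.7, 0.2, -0.3]
gripper_width: 0.446
finger_force: 0.0
```

Request:
play_rows:
  series:
    - [15,-15,-50,0,0,0]
    - [50,-45,-90,0,0,0]
    - [85,-75,-110,0,0,0]
    - [120,-105,-110,0,0,0]
    - [155,-135,-110,0,0,0]
    - [190,-165,-110,0,0,0]
    - [225,-195,-110,0,0,0]
    - [250,-210,-110,0,0,0]
    - [260,-215,-110,0,0,0]
    - [260,-215,-110,0,0,0]
  jaw: 60

```text
t: 25.2
eef_pos: [0.4107, -0.0316, 0.3264]
tcp_rot: [0.001, 0.724, 0.689, 0.001]
force: [0.9, -0.5, -0.0]
gripper_width: 0.702
finger_force: 0.0
```

Run:
```python
from h import *
from cell import *
f=grab_frame("top");np.savez("top1.npz",**f)
g=grab_frame("scene");np.savez("scene1.npz",**g)
cv2.imwrite("pics/placed.png",cv2.resize(f["image"][130:290,150:460,::-1],None,fx=2.5,fy=2.5,interpolation=cv2.INTER_CUBIC))
for n,F in(("top",f),("scene",g)):
    for c in blobs(F,(7,190,150),(18,255,255),12): print(n,"knob",cv2.boundingRect(c),rect(F,c,.251))
go(556,341,330,0)
```

```text
top knob (197, 206, 8, 8) [556.4 341.3  20.1  18.3  26.4]
scene knob (413, 263, 9, 9) [556.6 342.2  19.4  17.7  43.7]
t 25.3 p [411.7 -32.9 325.6] yaw -3.0 w 0.7026559519736273 F [-0.1 -0.5  1. ]
shift [380.8 124.7  -4.4] rv [ 0.002  0.001 -0.052]
```

View pics/placed.png

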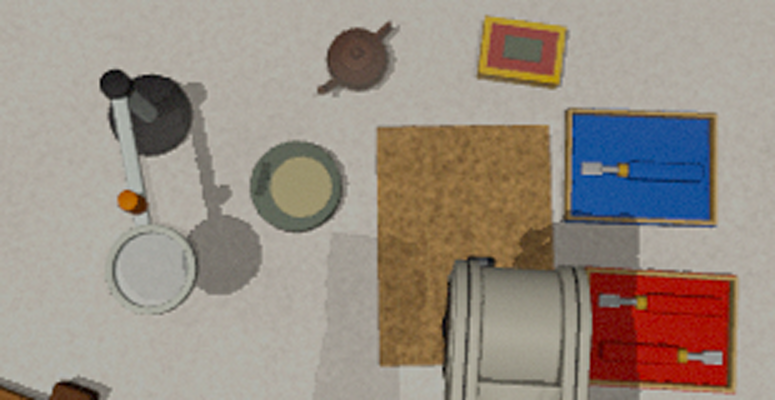

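All three chisels lie flat in the right trays: blue at about (640,170) in the crop, the reds at (660,300) and (660,353). The knob has not moved. Next I'll carry the gripper high over to it.

Request:
play_rows:
  series:
    - [40,13,-5,0,0,-0.14]
    - [80,26,-5,0,0,-0.28]
    - [122,40,-5,0,0,-0.42]
    - [165,54,-5,0,0,-0.56]
    - [208,68,-5,0,0,-0.7]
    - [251,82,-5,0,0,-0.84]
    - [294,96,-5,0,0,-0.98]
    - [335,110,-5,0,0,-1.12]
    - [370,121,-5,0,0,-1.26]
    - [381,125,-5,0,0,-1.4]
  jaw: 70

```text
t: 26.3
eef_pos: [0.5576, 0.3441, 0.3268]
tcp_rot: [-0.001, 0.108, 0.994, -0.001]
force: [0.4, -0.0, -0.2]
gripper_width: 0.819
finger_force: 0.0
```

Run:
```python
from h import *
go(556,341,290,101)
```

```text
t 26.3 p [557.6 344.1 326.8] yaw 77.6 w 0.8192962293059938 F [ 0.4 -0.  -0.2]
shift [ 0.9 -3.3 36.8] rv [-0.001 -0.002 -0.408]
```

Request:
play_rows:
  series:
    - [0,-1,0,0,0,-0.14]
    - [0,-2,5,0,0,-0.28]
    - [1,-2,20,0,0,-0.408]
    - [1,-2,30,0,0,-0.408]
    - [1,-2,35,0,0,-0.408]
    - [1,-2,35,0,0,-0.408]
    - [1,-2,35,0,0,-0.408]
    - [1,-2,35,0,0,-0.408]
    - [1,-2,35,0,0,-0.408]
    - [1,-2,35,0,0,-0.408]

```text
t: 27.3
eef_pos: [0.5542, 0.34, 0.2957]
tcp_rot: [0.0, -0.092, 0.996, 0.0]
force: [0.2, -0.4, 0.3]
gripper_width: 0.819
finger_force: 0.0
```

Run:
```python
from h import *
go(556,341,224,101)
```

```text
t 27.3 p [554.2 340.  295.7] yaw 100.6 w 0.8189933718345442 F [ 0.2 -0.4  0.3]
shift [-1.9  0.6 71.7] rv [ 0.     0.001 -0.007]
```

Request:
play_rows:
  series:
    - [-2,0,20,0,0,0]
    - [-2,0,40,0,0,0]
    - [-2,0,55,0,0,0]
    - [-2,0,64,0,0,0]
    - [-2,0,70,0,0,0]
    - [-2,0,70,0,0,0]
    - [-2,0,70,0,0,0]
    - [-2,0,70,0,0,0]
    - [-2,0,70,0,0,0]
    - [-2,0,70,0,0,0]

```text
t: 28.3
eef_pos: [0.5562, 0.3403, 0.2257]
tcp_rot: [0.0, -0.092, 0.996, 0.0]
force: [-0.5, 0.2, 0.3]
gripper_width: 0.82
finger_force: 0.0
```

Request:
play_rows:
  series:
    - [0,0,0,0,0,0]
    - [0,0,0,0,0,0]
    - [0,0,0,0,0,0]
    - [0,0,0,0,0,0]
    - [0,0,0,0,0,0]
    - [0,0,0,0,0,0]
    - [0,0,0,0,0,0]
    - [0,0,0,0,0,0]
    - [0,0,0,0,0,0]
    - [0,0,0,0,0,0]
  jaw: 0
  squeeze: 25

```text
t: 29.3
eef_pos: [0.5559, 0.3408, 0.2254]
tcp_rot: [0.0, -0.093, 0.996, 0.001]
force: [-1.5, 4.4, 2.7]
gripper_width: 0.275
finger_force: 25.1
```

Run:
```python
from h import *
from cell import *
A=np.array([698.5,368]);S=np.array([596.3,168])
f=grab_frame("top")
for c in blobs(f,(7,190,150),(18,255,255),8): print("knob",cv2.boundingRect(c),rect(f,c,.251))
s=read_state();go(556,341,226,101)
p=s["eef_pos"][:2]*1000;r=R.from_quat(np.roll(s["tcp_rot"],-1))
d=p-A;print(np.linalg.norm(d),np.degrees(np.arctan2(*d[::-1])))
tot=np.arctan2(*(S-A)[::-1])-np.arctan2(*d[::-1]);print("total deg",np.degrees(tot))
# arc rows: shifts/turns every 1/20 of the swing
for k in range(1,21):
    a=tot*k/20;M=np.array([[np.cos(a),-np.sin(a)],[np.sin(a),np.cos(a)]])
    w=M@d-d
    print(k,r.inv().apply([*w,0]).round(1)[:2],round(-a,3))
```

```text
t 29.35 p [555.9 340.7 225.3] yaw 100.6 w 0.2781192941951774 F [-2.   4.1  3.2]
shift [-0.1  0.3 -0.7] rv [ 0.001  0.    -0.006]
145.17308414784853 -169.17204645396026
total deg 52.10501403541005
1 [-0.2 -6.6] -0.045
2 [ -0.6 -13.2] -0.091
3 [ -1.4 -19.7] -0.136
4 [ -2.5 -26.3] -0.182
5 [ -3.8 -32.7] -0.227
6 [ -5.5 -39.1] -0.273
7 [ -7.4 -45.4] -0.318
8 [ -9.7 -51.6] -0.364
9 [-12.2 -57.7] -0.409
10 [-15.  -63.7] -0.455
11 [-18.  -69.6] -0.5
12 [-21.3 -75.3] -0.546
13 [-24.9 -80.8] -0.591
14 [-28.7 -86.2] -0.637
15 [-32.8 -91.4] -0.682
16 [-37.1 -96.4] -0.728
17 [ -41.6 -101.2] -0.773
18 [ -46.3 -105.8] -0.818
19 [ -51.3 -110.2] -0.864
20 [ -56.4 -114.4] -0.909
```

Request:
play_rows:
  series:
    - [-0.2,-6.6,0,0,0,-0.045]
    - [-0.6,-13.2,0,0,0,-0.091]
    - [-1.4,-19.7,0,0,0,-0.136]
    - [-2.5,-26.3,0,0,0,-0.182]
    - [-3.8,-32.7,0,0,0,-0.227]
    - [-5.5,-39.1,0,0,0,-0.273]
    - [-7.4,-45.4,0,0,0,-0.318]
    - [-9.7,-51.6,0,0,0,-0.364]
    - [-9.7,-51.6,0,0,0,-0.364]
    - [-9.7,-51.6,0,0,0,-0.364]

```text
t: 30.35
eef_pos: [0.5765, 0.291, 0.2253]
tcp_rot: [0.001, -0.271, 0.963, -0.001]
force: [4.9, 1.6, 0.5]
gripper_width: 0.275
finger_force: 25.1
```

```bash
cat > arc.py <<'E'
from h import *
from cell import *
A=np.array([698.5,368]);S=np.array([596.3,168])
s=read_state();p=s["eef_pos"][:2]*1000;r=R.from_quat(np.roll(s["tcp_rot"],-1));d=p-A
tot=np.arctan2(*(S-A)[::-1])-np.arctan2(*d[::-1])
print(s["t"],p,np.linalg.norm(d),"remaining deg",np.degrees(tot),"F",s["force"].round(1),"w",s["gripper_width"])
f=grab_frame("top");np.savez("arc.npz",**f)
for k in range(1,9):
    a=tot*k/8;M=np.array([[np.cos(a),-np.sin(a)],[np.sin(a),np.cos(a)]])
    print(k,r.inv().apply([*(M@d-d),0]).round(1)[:2],round(-a,3))
E
python3 arc.py
```

```text
30.35 [576.52475412 290.9633342 ] 144.26575645679097 remaining deg 30.657434614872447 F [4.9 1.6 0.5] w 0.2752301732474013
1 [-0.5 -9.6] -0.067
2 [ -1.6 -19.2] -0.134
3 [ -3.3 -28.7] -0.201
4 [ -5.7 -38.1] -0.268
5 [ -8.7 -47.2] -0.334
6 [-12.3 -56.2] -0.401
7 [-16.5 -64.9] -0.468
8 [-21.3 -73.2] -0.535
```

Request:
play_rows:
  series:
    - [-0.3,-5,0,0,0,-0.034]
    - [-0.5,-9.6,0,0,0,-0.067]
    - [-1,-14.4,0,0,0,-0.1]
    - [-1.6,-19.2,0,0,0,-0.134]
    - [-3.3,-28.7,0,0,0,-0.201]
    - [-5.7,-38.1,0,0,0,-0.268]
    - [-8.7,-47.2,0,0,0,-0.334]
    - [-12.3,-56.2,0,0,0,-0.401]
    - [-16.5,-64.9,0,0,0,-0.468]
    - [-16.5,-64.9,0,0,0,-0.468]

```text
t: 31.4
eef_pos: [0.6247, 0.245, 0.2254]
tcp_rot: [0.002, -0.487, 0.874, -0.0]
force: [6.0, 5.8, 0.9]
gripper_width: 0.274
finger_force: 25.2
```

```bash
python3 arc.py
python3 - <<'E'
from h import *
f=load("arc.npz")
cv2.imwrite("pics/arc.png",cv2.resize(f["image"][140:280,180:330,::-1],None,fx=4,fy=4,interpolation=cv2.INTER_CUBIC))
E
```

```text
31.4 [624.73960733 244.99749889] 143.42318783027156 remaining deg 3.8826422501657416 F [6.  5.8 0.9] w 0.27431089736803516
1 [-0.  -1.2] -0.008
2 [-0.1 -2.4] -0.017
3 [-0.1 -3.6] -0.025
4 [-0.1 -4.9] -0.034
5 [-0.2 -6.1] -0.042
6 [-0.3 -7.3] -0.051
7 [-0.4 -8.5] -0.059
8 [-0.5 -9.7] -0.068
```

View pics/arc.png

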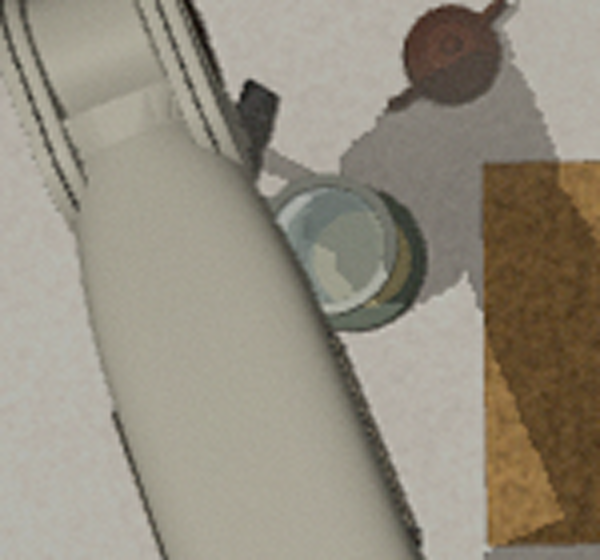

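The lens ring is now near the stone, with its centre at about (340,247) in the crop against the stone's centre near (365,260). The knob's path fits a 145 mm circle about the post at (698,370). About 3.65° remain.

Request:
play_rows:
  series:
    - [0,-2,0,0,0,-0.014]
    - [-0.1,-4,0,0,0,-0.028]
    - [-0.3,-6,0,0,0,-0.042]
    - [-0.5,-8,0,0,0,-0.056]
    - [-0.6,-9.2,0,0,0,-0.064]
    - [-0.6,-9.2,0,0,0,-0.064]
    - [-0.6,-9.2,0,0,0,-0.064]
    - [-0.6,-9.2,0,0,0,-0.064]
    - [-0.6,-9.2,0,0,0,-0.064]
    - [-0.6,-9.2,0,0,0,-0.064]

```text
t: 32.45
eef_pos: [0.6314, 0.2414, 0.2254]
tcp_rot: [0.001, -0.514, 0.858, 0.0]
force: [1.9, 5.4, 2.3]
gripper_width: 0.276
finger_force: 25.2
```

Run:
```python
from h import *
from cell import *
s=read_state();p=s["eef_pos"][:2]*1000;d=p-[698,370.2];print(s["t"],p,np.linalg.norm(d),np.degrees(np.arctan2(*d[::-1])),s["force"],s["gripper_width"])
for n in("top","scene"):
    f=grab_frame(n);np.savez(n+"2.npz",**f)
t=load("top2.npz")["image"][160:250,220:320,::-1];g=load("scene2.npz")["image"][210:300,300:400,::-1]
cv2.imwrite("pics/lens.png",cv2.resize(np.hstack([t,g]),None,fx=4,fy=4,interpolation=cv2.INTER_CUBIC))
```

```text
32.45 [631.37414252 241.35662682] 145.05040398732623 -117.34381778099409 [1.89760655 5.37012289 2.3403776 ] 0.2760485358427814
```

View pics/lens.png

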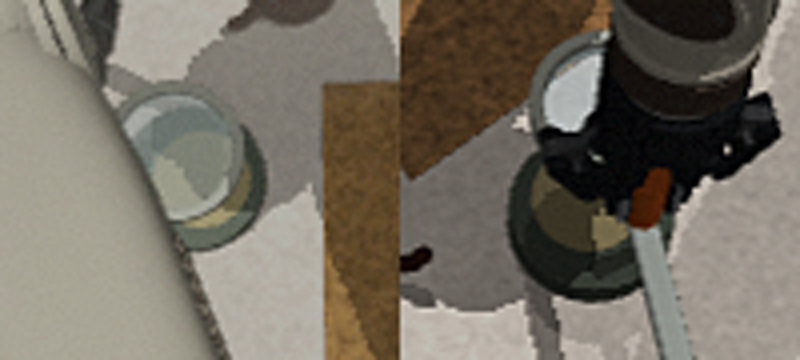

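Left half (top view): the lens ring centre is at about (178,152). Right half (scene view): the gripper hides half the ring. About 0.6° is left, so I'll nudge it, release, back off and measure in the clear.

Request:
play_rows:
  series:
    - [0,-0.5,0,0,0,-0.003]
    - [0,-1,0,0,0,-0.007]
    - [0,-1.6,0,0,0,-0.011]
    - [0,-1.6,0,0,0,-0.011]
    - [0,-1.6,0,0,0,-0.011]
    - [0,-1.6,0,0,0,-0.011]
    - [0,-1.6,0,0,0,-0.011]
    - [0,-1.6,0,0,0,-0.011]
    - [0,-1.6,0,0,0,-0.011]
    - [0,-1.6,0,0,0,-0.011]

```text
t: 33.55
eef_pos: [0.6326, 0.2407, 0.2254]
tcp_rot: [0.001, -0.519, 0.855, 0.001]
force: [0.8, 5.9, 2.4]
gripper_width: 0.275
finger_force: 25.2
```

Request:
play_rows:
  series:
    - [0,0,0,0,0,0]
    - [0,0,0,0,0,0]
    - [0,0,0,0,0,0]
    - [0,0,0,0,0,0]
    - [0,0,0,0,0,0]
    - [0,0,-10,0,0,0]
    - [0,0,-30,0,0,0]
    - [0,0,-60,0,0,0]
    - [0,0,-90,0,0,0]
    - [0,0,-105,0,0,0]
  jaw: 70

```text
t: 34.55
eef_pos: [0.6331, 0.2396, 0.3346]
tcp_rot: [0.003, -0.519, 0.855, -0.001]
force: [0.6, 0.3, 0.5]
gripper_width: 0.823
finger_force: 0.0
```

```bash
python3 -c "
from h import *
go(380,-60,330,80)"
```

```text
t 34.55 p [633.1 239.6 334.6] yaw 152.6 w 0.823195157020217 F [0.6 0.3 0.5]
shift [382.5  86.7   2.7] rv [-1.000e-03  6.000e-03  1.267e+00]
```

Request:
play_rows:
  series:
    - [40,9,0,0,0,0.1]
    - [80,18,0,0,0,0.22]
    - [122,28,0,0,0,0.35]
    - [165,38,0,0,0,0.48]
    - [208,48,0,0,0,0.6]
    - [251,58,0,0,0,0.72]
    - [294,68,0,0,0,0.85]
    - [335,77,0,0,0,0.98]
    - [370,84,0,0,0,1.1]
    - [382,87,0,0,0,1.2]

```text
t: 35.55
eef_pos: [0.3774, -0.0614, 0.3316]
tcp_rot: [0.001, 0.058, 0.998, -0.001]
force: [1.1, 0.0, -0.7]
gripper_width: 0.817
finger_force: 0.0
```

Run:
```python
from h import *
from cell import *
for n in("top","scene"):
    f=grab_frame(n);np.savez(n+"3.npz",**f)
    for c in blobs(f,(7,190,150),(18,255,255),8): print(n,"knob",cv2.boundingRect(c),rect(f,c,.251))
t=load("top3.npz")["image"][150:250,180:320,::-1];g=load("scene3.npz")["image"][205:305,300:440,::-1]
cv2.imwrite("pics/lens2.png",cv2.resize(np.vstack([t,g]),None,fx=3,fy=3,interpolation=cv2.INTER_CUBIC))
```

```text
top knob (234, 179, 7, 6) [634.3 241.5  16.7  14.2  89.3]
scene knob (358, 250, 9, 8) [632.3 242.4  18.3  17.2 -37.9]
```

View pics/lens2.png

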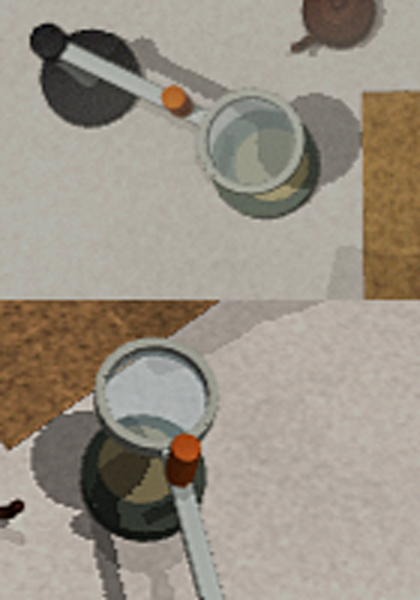

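In the clear view the ring centre is at about (264,197) in the top image and (352,236.7) in the scene image. The post, knob and lens line up.

Run:
```python
from h import *
f=load("top3.npz");g=load("scene3.npz")
for z in(.188,.198):print(z,ray(f,264,197,z)*1000,ray(g,352,236.7,z)*1000)
# ring diameter check, stone outline at current time
u=[ray(f,180+x/3,150+141/3,.19)[:2]*1000 for x in(197,307)];print(np.linalg.norm(u[0]-u[1]))
A=np.array([698,370.2]);a=np.radians(-116.7);print("lens by joint",A+220*np.array([np.cos(a),np.sin(a)]))
# stone: outer base in the untouched pictures
for n,F,roi in(("top",load("top0.npz"),(245,180,292,226)),("scene",load("scene0.npz"),(322,238,372,290))):
    for c in blobs(F,(30,15,30),(90,255,115),150,roi):
        print(n,cv2.boundingRect(c),rect(F,c,.03),rect(F,c,.015))
```

```text
0.188 [598.49496788 172.21146359 188.        ] [597.91717791 175.95346276 188.        ]
0.198 [597.06657703 171.26837747 198.        ] [601.81903225 179.21557936 198.        ]
106.98896964368971
lens by joint [599.1498203  173.65829457]
top (250, 187, 37, 36) [596.4 174.  117.9 116.2 -89.9] [598.2 175.3 119.1 117.4 -89.9]
scene (327, 243, 42, 40) [598.3 177.  117.5 117.2  32.8] [593.4 172.8 119.2 118.9  32.8]
```

The stone's outline centre is (597,175), and the pale disc on top sits off-centre. The lens is at (598,174), so it is centred to within about 2 mm at the expected 220 mm from the post. Everything is at rest and clear, so I'm handing in.

Request:
play_rows:
  series:
    - [0,0,0,0,0,0]
    - [0,0,0,0,0,0]
    - [0,0,0,0,0,0]
    - [0,0,0,0,0,0]
    - [0,0,0,0,0,0]
    - [0,0,0,0,0,0]
    - [0,0,0,0,0,0]
    - [0,0,0,0,0,0]
    - [0,0,0,0,0,0]
    - [0,0,0,0,0,0]

```text
t: 36.65
eef_pos: [0.3794, -0.0596, 0.3301]
tcp_rot: [0.0, 0.054, 0.999, 0.0]
force: [-0.2, 0.3, 0.0]
gripper_width: 0.818
finger_force: 0.0
```

```bash
python3 -c "
from cell import *
print(job_done())"
```

```text
the job is handed in; nothing more can be done
None
```

The job is handed in at 36.7 s: all three chisels lie flat in their matching trays, the lens is centred over the stone to within about 2 mm, and the stone, teapot and yellow box were not touched; the hand-in gave no verdict.

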